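Sensor case check

TASK

Tug the lid of each sensor case on the bench to find any whose catch has not caught. In each of those, a power sensor that lies the wrong way round must be taken out, turned end for end and laid back fully home in its foam pocket with its connector neck towards the front of the case; then close the lid and press it down until the catch snaps. Leave everything else on the bench where it is.

Things in the scene. Friction and masses are not known exactly. Their poses are not given: they have to be found in the camera images.
- case_1: tan plastic instrument case, brown panel on its lid, fixed to the bench, 150 deep (x) x 110 wide (y) x 61 high; origin at the centre of its underside, x to its back, y to its left, z up; handle and black spring catch on its front (-x). The lid (19 deep) swings up and back, to 1.85 rad, about a line along y at x 75, z 42 (mm); its stiff hinge needs 2 to 3 N at the handle and keeps it where it is left
- handle_1 (a point): centre of the lid's lift handle, a black round bar with ball ends, diameter 14, 36 long along y, 26 in front of the lid's front face on an 18 wide stem; lid fully down: x -101, y 0, z 52 in the case frame. A caught lid rises 6 at the most at the handle, then holds a 20 N tug; an uncaught lid goes on rising. Pressing the lid down by its front edge with 5 to 15 N snaps the catch
- pocket_1 (a point): centre of the floor of the deep end of the foam pocket, under the lid. Case frame, mm: pocket along x, 38 wide (y -19 to 19); deep end x -4 to 51, floor z 22; shallow end (front, for the neck) x -48 to -4, floor z 27; foam top z 40, rim z 42. A sensor lying the wrong way round stands 5 too high and keeps the lid from coming down far enough to catch
- sensor_1_body (a point): centre of the body block of the power sensor in case_1 (a case may be empty), hidden while the lid is shut: aluminium block 50 long x 34 x 34, with a round connector neck 42 long, 22 in diameter, out of the middle of one end; 92 long in all, about 0.2 kg; the point's x axis points along the sensor to the neck
- case_2: tan plastic instrument case, brown panel on its lid, fixed to the bench, 150 deep (x) x 110 wide (y) x 61 high; origin at the centre of its underside, x to its back, y to its left, z up; handle and black spring catch on its front (-x). The lid (19 deep) swings up and back, to 1.85 rad, about a line along y at x 75, z 42 (mm); its stiff hinge needs 2 to 3 N at the handle and keeps it where it is left
- handle_2 (a point): centre of the lid's lift handle, a black round bar with ball ends, diameter 14, 36 long along y, 26 in front of the lid's front face on an 18 wide stem; lid fully down: x -101, y 0, z 52 in the case frame. A caught lid rises 6 at the most at the handle, then holds a 20 N tug; an uncaught lid goes on rising. Pressing the lid down by its front edge with 5 to 15 N snaps the catch
- pocket_2 (a point): centre of the floor of the deep end of the foam pocket, under the lid. Case frame, mm: pocket along x, 38 wide (y -19 to 19); deep end x -4 to 51, floor z 22; shallow end (front, for the neck) x -48 to -4, floor z 27; foam top z 40, rim z 42. A sensor lying the wrong way round stands 5 too high and keeps the lid from coming down far enough to catch
- sensor_2_body (a point): centre of the body block of the power sensor in case_2 (a case may be empty), hidden while the lid is shut: aluminium block 50 long x 34 x 34, with a round connector neck 42 long, 22 in diameter, out of the middle of one end; 92 long in all, about 0.2 kg; the point's x axis points along the sensor to the neck
- case_3: tan plastic instrument case, brown panel on its lid, fixed to the bench, 150 deep (x) x 110 wide (y) x 61 high; origin at the centre of its underside, x to its back, y to its left, z up; handle and black spring catch on its front (-x). The lid (19 deep) swings up and back, to 1.85 rad, about a line along y at x 75, z 42 (mm); its stiff hinge needs 2 to 3 N at the handle and keeps it where it is left
- handle_3 (a point): centre of the lid's lift handle, a black round bar with ball ends, diameter 14, 36 long along y, 26 in front of the lid's front face on an 18 wide stem; lid fully down: x -101, y 0, z 52 in the case frame. A caught lid rises 6 at the most at the handle, then holds a 20 N tug; an uncaught lid goes on rising. Pressing the lid down by its front edge with 5 to 15 N snaps the catch
- pocket_3 (a point): centre of the floor of the deep end of the foam pocket, under the lid. Case frame, mm: pocket along x, 38 wide (y -19 to 19); deep end x -4 to 51, floor z 22; shallow end (front, for the neck) x -48 to -4, floor z 27; foam top z 40, rim z 42. A sensor lying the wrong way round stands 5 too high and keeps the lid from coming down far enough to catch
- sensor_3_body (a point): centre of the body block of the power sensor in case_3 (a case may be empty), hidden while the lid is shut: aluminium block 50 long x 34 x 34, with a round connector neck 42 long, 22 in diameter, out of the middle of one end; 92 long in all, about 0.2 kg; the point's x axis points along the sensor to the neck
- case_4: tan plastic instrument case, brown panel on its lid, fixed to the bench, 150 deep (x) x 110 wide (y) x 61 high; origin at the centre of its underside, x to its back, y to its left, z up; handle and black spring catch on its front (-x). The lid (19 deep) swings up and back, to 1.85 rad, about a line along y at x 75, z 42 (mm); its stiff hinge needs 2 to 3 N at the handle and keeps it where it is left
- handle_4 (a point): centre of the lid's lift handle, a black round bar with ball ends, diameter 14, 36 long along y, 26 in front of the lid's front face on an 18 wide stem; lid fully down: x -101, y 0, z 52 in the case frame. A caught lid rises 6 at the most at the handle, then holds a 20 N tug; an uncaught lid goes on rising. Pressing the lid down by its front edge with 5 to 15 N snaps the catch
- pocket_4 (a point): centre of the floor of the deep end of the foam pocket, under the lid. Case frame, mm: pocket along x, 38 wide (y -19 to 19); deep end x -4 to 51, floor z 22; shallow end (front, for the neck) x -48 to -4, floor z 27; foam top z 40, rim z 42. A sensor lying the wrong way round stands 5 too high and keeps the lid from coming down far enough to catch
- sensor_4_body (a point): centre of the body block of the power sensor in case_4 (a case may be empty), hidden while the lid is shut: aluminium block 50 long x 34 x 34, with a round connector neck 42 long, 22 in diameter, out of the middle of one end; 92 long in all, about 0.2 kg; the point's x axis points along the sensor to the neck
- waveguide: brass waveguide section with square flanges, 122 x 41 x 41; bystander, loose; origin at the centre of its underside
- handheld_meter: yellow handheld multimeter, 160 x 78 x 37; bystander, loose; origin at the centre of its underside
- torque_wrench: small torque wrench, 165 long, 18 high; bystander, loose; origin at the centre of its underside
- screwdriver: screwdriver, 170 long; bystander, loose; origin at the centre of its underside
- adapter_1: steel coaxial adapter standing upright, diameter 22, 40 high; bystander, loose; origin at the centre of its underside
- adapter_2: steel coaxial adapter standing upright, diameter 22, 40 high; bystander, loose; origin at the centre of its underside
- attenuator: dark steel attenuator block, 87 x 30 x 24; bystander, loose; origin at the centre of its underside

How it is judged:
By the outcome, as a careful person would: the job done as asked, in the order asked, and still so for the second after the job is handed in, with the robot touching nothing.
Of sensor_1, sensor_2, sensor_3, sensor_4 only 3 to 4 are there at a start; the rules pass over those that are not, and their reading is None.
At some moment in a run one of sensor_1, sensor_2, sensor_3, sensor_4 may be knocked a few centimetres aside while the robot is not near it.
Once in a run the grip may slacken for a moment while it holds something.
It also fails if it takes over 210 s, if anything falls off the work surface, if the arm or the gripper's body presses on something with over 40 N, if the wrist force passes 120 N, or if a joint passes its speed limit or range.

ROBOT

A 6-joint arm with a two-finger parallel gripper is mounted at the origin on the work surface. World frame = base frame: x ahead of the robot, y to its left, z up, the work surface at z = 0. Lengths are in mm, angles in degrees, forces in N, time in s.
With the tool pointing down it reaches from about 350 to 875 mm from the base axis. Payload 15.5 kg.
Tool frame: the origin (TCP) lies at the very end of the fingers, on their centre line; the grasp point (between the pads) lies 19 mm behind it; z points along the fingers, y is the line along which they close (so a half turn about z gives the same grasp; the last joint's range is limited). The gripper opens to 85 mm and grips with 20 to 120 N. Pads are 22 mm wide; open, the fingers measure 114 mm over their backs; the gripper's body (76 mm by 85 mm) begins 54 mm behind the grasp point. The pads swing forward as they close: fully open they stand 13 mm farther back than shut.
Start: joints at [-82.42, 28.281, 77.091, -0, 74.628, -5.472], TCP at [141.148, -608.854, 231.277] pointing down, gripper open.
Joint ranges: [-166.48, 166.48], [-47.26, 123.95], [12.59, 153.08], [-70.14, 250.14], [6.76, 159.57], [-176.63, 176.63]. Speed limits (degrees/s): [108.29, 108.29, 147.25, 172.46, 172.46, 172.46].

INTERFACE

Orientations are given as a 3x3 rotation matrix whose columns are the frame's x, y, z axes.
In Python, from station import * gives the robot as it stands. Calls block until the motion is done:
- move_pose(position, orientation): joint-space move of the TCP to a pose.
- move_straight(position, rotation=None, velocity=150, guard=None): straight line of the TCP; rotation=None keeps the orientation; velocity is the mean speed in mm/s. With guard (N) it stops when the force on the tool has changed by that much, and returns True; else False.
- move_j(angles): joint-space move.
- move_gripper(opening, force=None): opening from 0.0 (shut) to 1.0 (fully open); force is the grip in N (None keeps the last); returns when the fingers have stopped.
- pause(seconds).
- inverse_kinematics(position, orientation): joint angles nearest the present ones, or None.
- snapshot(name): name is "side" or "top" or "wrist"; returns the picture (480x640x3 uint8, red, green, blue); there is no depth.
- calibration(name): a dict with "fx", "fy", "cx", "cy" (pixels), "dist_coeffs" ([k1, k2, p1, p2, k3] as OpenCV has them; the pictures are not rectified), "extrinsics" (4x4, takes a point from world to camera coordinates). Camera axes: x right, y up, looking along -z (the intrinsics and any distortion apply to the point x, -y, -z); pixel columns grow to the right and rows downward; lengths in mm; the calibration is good to about 2 mm. A picture is of the moment at which its call begins: read the wrist's pose just before it. calibration takes no time and is no camera call; for the wrist camera it gives the pose at the moment of the call.
A pose or a line that the arm cannot do raises Unreachable and nothing moves.
- finish_job(): hands the job in; it is judged then, once.
Trained networks look in the newest picture that a camera, given by its name, has taken for a name from the list of things; names that differ only in an ending like _2 or _b are one class to them, and where a whole thing is asked for, a point or a joint stands for the part that bears it (a point fixed in the world has none). Each returns a list of dicts, best first, with "p" (0 to 1); they miss things now and then, are a little off and sometimes report something else, mostly with a low value. They report only what shows in the picture. A call takes as long as a camera call.
- recognise(camera, thing): "centre" ([x, y, z] in mm, in world coordinates, good to about 4 mm: the middle of the surface that is visible of it).
- silhouettes(camera, thing): "mask" (480x640 bool, what is visible of it).
- mark_of(camera, thing): "centre" ([x, y, z] in mm, in world coordinates, good to about 4 mm: a listed point, or the origin of a listed thing).
Readings, each from a call of its own:
- current_time_s(): time.
- current_joint_pos(): joint angles.
- current_qvel(): joint speeds.
- current_effort(): joint torques, N m.
- current_ee_pos(): TCP position.
- current_tool_rot(): TCP orientation.
- current_wrist_force(): force on the tool from outside, world axes, zero at the start.
- current_ft_torque(): the same for the moment, N m.
- current_opening(): opening from 0.0 (shut) to 1.0 (fully open).
- current_grip_force(): force on a finger pad.
Only numpy, scipy, OpenCV 4.12 (cv2) and the standard library are available. Lean on these libraries where they do the work, as an engineer would, in place of code of your own. Each camera call takes 0.05 s, during which the arm holds its last target. There are 200 camera calls.

## Working session

There is one attempt and no reset: what is moved stays moved. The work goes in short steps, each a Python script; the robot and the scene stay as the last script left them, time stands still between calls to the robot, and variables do not carry over. Pictures are saved under pics/ and viewed, at most 14 in all, crops included, and the job is handed in when it is done.

```bash
mkdir -p pics; ls
python3 - <<'E'
from station import *
import cv2,numpy as np
for n in("top","side"):
    im=snapshot(n); cv2.imwrite(f"pics/{n}0.png",im[...,::-1])
    c=calibration(n); print(n,c["fx"],c["cx"],c["dist_coeffs"],np.round(c["extrinsics"],3).tolist())
    for t in("case_1","handle_1"):
        for d in mark_of(n,t)[:8]: print(t,np.round(d["centre"]),round(d["p"],2))
E
```

```text
pics
top 457.57012682380395 310.2868532941186 [0.0143286 0.        0.        0.        0.       ] [[-0.038, -0.999, -0.006, 24.564], [0.973, -0.039, 0.225, -601.629], [-0.225, 0.003, 0.974, -950.87], [0.0, 0.0, 0.0, 1.0]]
case_1 [485. 333.  -0.] 0.88
case_1 [ 496. -349.    1.] 0.76
case_1 [ 525. -117.   -3.] 0.69
case_1 [539. 128.  -0.] 0.56
handle_1 [ 423. -108.   53.] 0.82
handle_1 [ 397. -357.   66.] 0.68
handle_1 [388. 349.  61.] 0.63
side 476.24008690686236 316.61885265267273 [-0.01125797  0.          0.          0.          0.        ] [[0.982, -0.186, -0.017, -583.415], [0.13, 0.611, 0.781, -141.165], [-0.135, -0.769, 0.625, -943.832], [0.0, 0.0, 0.0, 1.0]]
case_1 [ 522. -119.   -2.] 0.88
case_1 [541. 124.   0.] 0.72
case_1 [490.  -5.   2.] 0.7
case_1 [ 496. -350.    4.] 0.68
case_1 [490. 338.   4.] 0.67
handle_1 [388. 350.  58.] 0.69
handle_1 [ 397. -354.   60.] 0.6
handle_1 [442. 108.  54.] 0.57
handle_1 [540. 124.   4.] 0.3
```

View pics/top0.png

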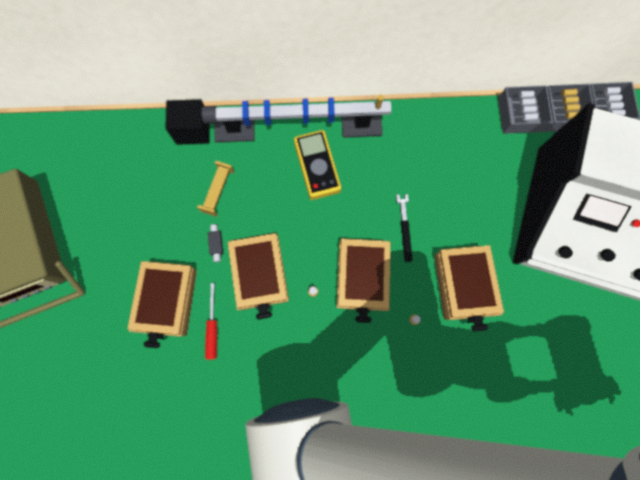

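View pics/side0.png

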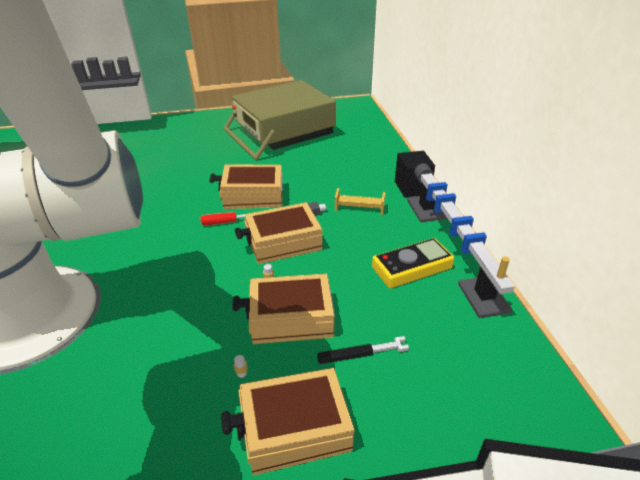

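The top view shows the four cases at pixels (162,298), (258,271), (364,274) and (470,283), with handles at the bottom (towards the robot). The side view agrees, and all the lids look nearly shut. Next I'll get exact poses from the brown panels.

```bash
cat > h.py <<'E'
from station import *
import numpy as np, cv2
def ray(c,px):
    K=np.array([[c["fx"],0,c["cx"]],[0,c["fy"],c["cy"]],[0,0,1.]])
    u=cv2.undistortPoints(np.array(px,float).reshape(-1,1,2),K,np.array(c["dist_coeffs"],float))[:,0]
    E=np.array(c["extrinsics"]); d=np.c_[u[:,0],-u[:,1],-np.ones(len(u))]@E[:3,:3]
    return -E[:3,:3].T@E[:3,3], d
def to_z(c,px,z):
    o,d=ray(c,px); return o+d*((z-o[2])/d[:,2])[:,None]
def panels(im,c,z=61):
    h=cv2.cvtColor(im,cv2.COLOR_RGB2HSV); r,g,b=[im[...,i].astype(int) for i in range(3)]
    m=((r>g*1.5)&(r<135)&(r>20)&(g<70)&(r-b>8)).astype(np.uint8)
    m=cv2.morphologyEx(m,cv2.MORPH_OPEN,np.ones((5,5)))
    out=[]
    for k in cv2.findContours(m,cv2.RETR_EXTERNAL,cv2.CHAIN_APPROX_NONE)[0]:
        if cv2.contourArea(k)<800: continue
        w=to_z(c,cv2.convexHull(k)[:,0],z)[:,:2].astype(np.float32)
        (x,y),(a,bb),t=cv2.minAreaRect(w)
        if a<bb: a,bb,t=bb,a,t+90
        t=(t+90)%180-90
        out.append((x,y,a,bb,t))
    return sorted(out,key=lambda q:-q[1])
def frame(case):
    x,y,t=case; t=np.radians(t); c,s=np.cos(t),np.sin(t)
    return np.array([x,y,0.]),np.array([[c,-s,0],[s,c,0],[0,0,1.]])
def P(case,p):
    o,R=frame(case); return o+R@np.array(p,float)
def tool(case,tilt=0,flip=1):
    "tool closing along case y; tilt (deg) turns with the lid as it opens"
    R=frame(case)[1]; a=np.radians(tilt)
    z=R@np.array([np.sin(a),0,-np.cos(a)]); y=R@np.array([0,-flip,0.]); return np.c_[np.cross(y,z),y,z]
E
python3 - <<'E'
from h import *
im=snapshot("top")
for p in panels(im,calibration("top")): print(np.round(p,1))
print(np.round(current_tool_rot(),2), current_time_s())
for i in range(1,2):
    for d in mark_of("top","adapter_1")[:3]+mark_of("top","screwdriver")[:1]: print(np.round(d["centre"]),d["p"])
E
```

```text
[488.9 336.5 115.8  78.9  -8.3]
[541.  123.3 114.1  78.3   7.6]
[ 523.9 -115.6  115.3   78.3   -5.4]
[ 498.3 -348.6  115.5   79.6    3.7]
[[ 0.97  0.23 -0.  ]
 [ 0.23 -0.97  0.  ]
 [ 0.   -0.   -1.  ]] 0.35
[ 421. -226.    0.] 0.38
[438. 229.   0.] 0.71
```

```bash
cat >> h.py <<'E'
CASES=[(488.9,336.5,-8.3),(541.0,123.3,7.6),(523.9,-115.6,-5.4),(498.3,-348.6,3.7)]
def best_flip(pos,case,tilt=0):
    c=[(abs(q[5]),f) for f in(1,-1) for q in[inverse_kinematics(pos,tool(case,tilt,f))] if q is not None]
    return min(c)[1]
def arc(case,deg,dz=0,tilt=None):
    "TCP that keeps the grasp on the handle; dz = TCP beyond the bar centre along the tool"
    a=np.radians(deg); c,s=np.cos(a),np.sin(a)
    h=np.array([75-176*c+10*s,0,42+176*s+10*c])
    t=np.radians(deg if tilt is None else tilt)
    return P(case,h+dz*np.array([np.sin(t),0,-np.cos(t)]))
E
cat > tug.py <<'E'
from h import *
import sys
for i in map(int,sys.argv[1:]):
    c=CASES[i-1]; g=arc(c,0,12)
    f=best_flip(g,c); up=g+[0,0,90]
    move_gripper(0.75,40); move_pose(up,tool(c,0,f)); move_straight(g,velocity=150)
    w0=current_wrist_force(); move_gripper(0.0,50); w1=current_wrist_force()
    o=current_opening(); z0=current_ee_pos()
    hit=move_straight(arc(c,6,12,0),velocity=25,guard=12)
    pause(.2); w2=current_wrist_force(); z1=current_ee_pos()
    print(i,"flip",f,"open",round(o,2),"rise",np.round(z1-z0,1),hit,"grip dF",np.round(w1-w0,1),"tug dF",np.round(w2-w1,1),round(current_time_s(),1),flush=True)
    if hit: move_straight(z0,velocity=40)
    move_gripper(0.75); move_straight(current_ee_pos()+[0,0,90],velocity=200)
E
python3 tug.py 4
```

```text
4 flip 1 open 0.38 rise [ 2.8  0.1 18.4] False grip dF [1.7 7.8 0.3] tug dF [ 8.4  3.  -2.7] 4.4
```

```bash
python3 tug.py 3 2 1
python3 - <<'E'
from h import *
cv2.imwrite("pics/side1.png",snapshot("side")[...,::-1])
E
```

```text
3 flip 1 open 0.38 rise [ 0.3 -0.2  5.4] True grip dF [ -4.2 -11.9  -0.5] tug dF [ 2.5  6.8 -1.2] 8.4
2 flip 1 open 0.38 rise [ 0.4 -0.2  5.7] True grip dF [  1.7 -13.5  -0.2] tug dF [-0.3  9.  -2.6] 12.5
1 flip -1 open 0.38 rise [-0.  -0.6  0.5] True grip dF [  5.9 -26.6  11.3] tug dF [-4.  22.4 -7.4] 17.8
```

View pics/side1.png

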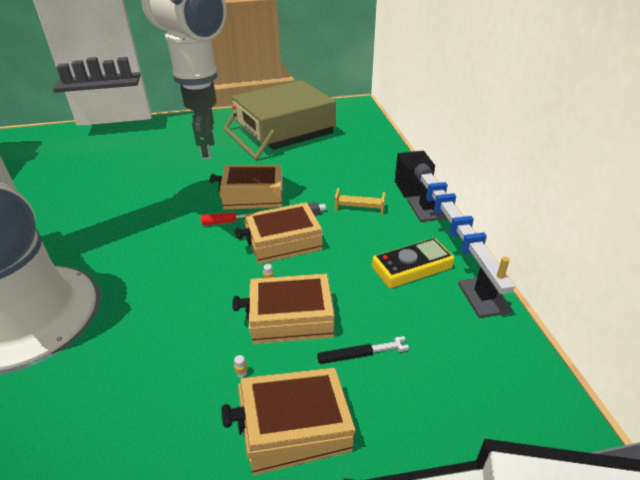

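The side view shows the lids of cases 1–3 down. Case 4 rose 18 mm, so it is clearly uncaught. Sideways grip force may have set off the guard on the others, so I'll tug those again after relaxing that force.

```bash
cat > tug2.py <<'E'
from h import *
import sys
for i in map(int,sys.argv[1:]):
    c=CASES[i-1]; g=arc(c,0,12); R=frame(c)[1]
    f=best_flip(g,c); up=g+[0,0,90]
    move_gripper(0.75,60); move_pose(up,tool(c,0,f)); pause(.3); w0=current_wrist_force(); move_straight(g,velocity=150)
    move_gripper(0.0,60); off=np.zeros(3)
    for k in range(5):
        pause(.15); l=R.T@(current_wrist_force()-w0)
        if abs(l[1])<4: break
        off=off+R[:,1]*np.sign(l[1])*min(1.5,abs(l[1])/12); move_straight(g+off,velocity=20)
    p0=current_ee_pos(); w1=current_wrist_force(); print(i,"off",np.round(off,1),"F",np.round(l,1))
    for deg in(1,2,3,4,5,6):
        hit=move_straight(arc(c,deg,12,0)+off,velocity=15,guard=18); pause(.1)
        w2=R.T@(current_wrist_force()-w1); print(deg,hit,np.round(current_ee_pos()-p0,1)[2],np.round(w2,1),flush=True)
        if hit or w2[2]<-11: break
    if hit or w2[2]<-11: move_straight(p0,velocity=40)
    print(current_time_s())
    move_gripper(0.75); move_straight(current_ee_pos()+[0,0,90],velocity=200)
E
python3 tug2.py 1 2 3
```

```text
1 off [-0.5 -3.4  0. ] F [-2.  -1.4 12.6]
1 True 1.0 [  3.9   2.7 -11.5]
22.9083
2 off [ 0.2 -1.2  0. ] F [-1.5 -0.2  9. ]
1 False 2.4 [ 3.7  0.7 -9.4]
2 False 5.4 [  6.2   1.2 -11. ]
3 True 6.0 [  3.7   1.  -22.1]
29.7833
3 off [-0.1 -1.   0. ] F [-0.6  0.2  5.4]
1 False 2.5 [ 2.  -0.2 -4.6]
2 False 5.5 [ 5.1 -2.9 -9.2]
3 True 6.1 [  2.9  -1.8 -21.2]
35.4333
```

```bash
sed -i 's/guard=18/guard=30/; s/current_wrist_force()-w1)/current_wrist_force()-w0)/; s/w2\[2\]<-11/w2[2]<-13/g' tug2.py; python3 tug2.py 1
```

```text
1 off [-0.5 -3.3  0. ] F [-3.5 -1.1 15.1]
1 False 1.9 [-1.1  1.5  0.8]
2 False 4.9 [0.1 3.1 0.7]
3 False 8.0 [2.5 2.  1.4]
4 False 11.0 [ 4.8  2.2 -2. ]
5 False 14.0 [ 5.   2.5 -1.6]
6 False 17.1 [ 5.9  2.1 -2.9]
44.1083
```

Case 1 is uncaught as well (it rose 17 mm against 3 N), while 2 and 3 hold. I'll open case 1.

```bash
cat > opn.py <<'E'
from h import *
import sys
i=int(sys.argv[1]); c=CASES[i-1]; R=frame(c)[1]; off=R[:,1]*float(sys.argv[2]); a0=float(sys.argv[3])
K=0.85; angs=list(np.arange(a0,102,8))+[102]
g=arc(c,a0,10,0)+off; f=best_flip(g,c)
move_gripper(0.75,80); move_pose(g+[0,0,60],tool(c,0,f)); move_straight(g,velocity=100)
pause(.1); w0=current_wrist_force(); move_gripper(0.0,80); print("open",current_opening())
for d in angs[1:]:
    t=K*(d-a0)
    move_straight(arc(c,d,10,t)+off,tool(c,t,f),velocity=90)
    print(round(d),np.round(R.T@(current_wrist_force()-w0),1),round(current_opening(),2),flush=True)
move_gripper(0.75); z=current_tool_rot()[:,2]
move_straight(current_ee_pos()-80*z,velocity=200)
print(current_time_s(),np.round(current_joint_pos()))
E
python3 opn.py 1 -3.3 6
```

```text
open 0.36518746828889204
14 [-9.7  4.3  2. ] 0.37
22 [ 57.7 -12.  -26.8] 0.36
30 [-8.9  5.6  3.9] 0.36
38 [0.3 0.5 1. ] 0.0
46 [0.2 1.2 0.3] 0.0
54 [-0.5  0.1  0.1] 0.0Traceback (most recent call last):
  File "opn.py", line 10, in <module>
    move_straight(arc(c,d,10,t)+off,tool(c,t,f),velocity=90)
    ~~~~~~~~~~~~~^^^^^^^^^^^^^^^^^^^^^^^^^^^^^^^^^^^^^^^^^^^
station.Unreachable: the arm cannot follow that straight line within its joint ranges
```

Run:
```python
from h import *
print(current_ee_pos(),np.round(current_joint_pos()))
z=current_tool_rot()[:,2]
move_straight(current_ee_pos()-90*z,velocity=200); move_gripper(.75)
p=current_ee_pos(); 
im=snapshot("side"); 
for d in mark_of("side","handle_1")[:5]: print(np.round(d["centre"]),round(d["p"],2))
im2=snapshot("top")
for d in mark_of("top","handle_1")[:5]: print(np.round(d["centre"]),round(d["p"],2))
a=np.hstack([cv2.resize(im[100:260,140:340],(400,320)),cv2.resize(im2[200:400,80:280],(400,400))[:320]])
cv2.imwrite("pics/o1.png",a[...,::-1]); print(current_time_s())
```

```text
[474.35174932 335.05633712 182.08295071] [ 47.  26. 110. -64.  37.  16.]
[ 424. -105.   50.] 0.97
[416. 344. 144.] 0.97
[490. 338.   0.] 0.73
[438. 108.  53.] 0.66
[ 402. -356.   78.] 0.57
[420. 343. 145.] 0.8
[439. 109.  50.] 0.58
50.8667
```

View pics/o1.png

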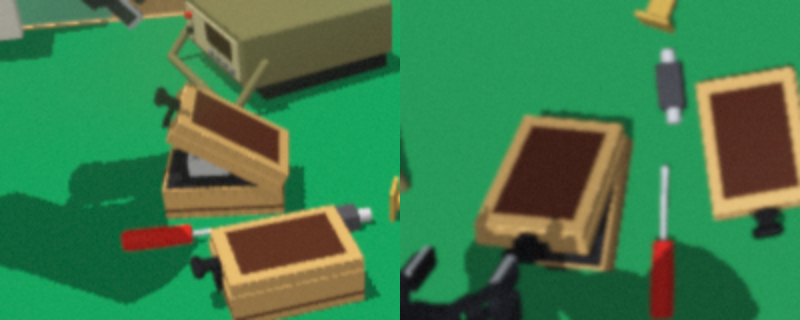

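The lid of case 1 stands at about 32° (handle at roughly (418,343,145)) and a grey sensor shows under it. The grip slipped off partway up. I'll regrip with the tool vertical and let the bar pivot in the pads.

```bash
cat > opn.py <<'E'
from h import *
import sys
i=int(sys.argv[1]); c=CASES[i-1]; R=frame(c)[1]; off=R[:,1]*float(sys.argv[2]); a0=float(sys.argv[3])
angs=list(np.arange(a0,102,7))+[102]
g=arc(c,a0,10,0)+off; f=best_flip(g,c)
move_gripper(0.75,60); move_pose(g+[0,0,60],tool(c,0,f)); pause(.2); w0=current_wrist_force(); move_straight(g,velocity=100)
move_gripper(0.0,60); print("open",current_opening())
for d in angs[1:]:
    move_straight(arc(c,d,10,0)+off,velocity=90)
    w=R.T@(current_wrist_force()-w0); o=current_opening()
    print(round(d),np.round(w,1),round(o,2),flush=True)
    if o<.2: break
    off=off+R@np.array([np.clip(w[0]/15,-3,3),np.clip(w[1]/15,-1,1),0])
move_gripper(0.75)
move_straight(current_ee_pos()+[0,0,70],velocity=200)
print(current_time_s(),np.round(current_joint_pos()))
E
python3 opn.py 1 -3.3 32
```

```text
open 0.3758789548664196
39 [-5.5  4.7  4.2] 0.37
46 [ 1.5  5.6 -3.9] 0.37
53 [ 14.9   5.1 -21.3] 0.37
60 [  5.2   5.2 -11.4] 0.37
67 [-0.1 -0.4 -1.2] 0.01
56.5 [ 28.  25.  77.   0.  78. -54.]
```

```bash
cat > push.py <<'E'
from h import *
import sys
i=int(sys.argv[1]); c=CASES[i-1]; y=float(sys.argv[2]); x0=float(sys.argv[3])
R=frame(c)[1]; p=current_ee_pos()
a=P(c,[x0,y,p[2]]); f=best_flip(a,c)
move_straight(a,tool(c,0,f),velocity=250); move_gripper(0.0)
move_straight(P(c,[x0,y,185]),velocity=250); pause(.1); w0=current_wrist_force()
for x in list(range(int(x0)+15,101,15))+[104]:
    hit=move_straight(P(c,[x,y,185]),velocity=60,guard=20)
    print(x,hit,np.round(R.T@(current_wrist_force()-w0),1),flush=True)
    if hit: break
move_straight(P(c,[-60,y,300]),velocity=250)
print(current_time_s())
E
python3 push.py 1 -3 -50
python3 - <<'E'
from h import *
c=CASES[0]
f=best_flip(P(c,[-40,0,330]),c)
for x in(-20,):
  p=P(c,[-60,0,300]); 
  im=snapshot("wrist"); cal=calibration("wrist"); E=np.array(cal["extrinsics"])
  print("cam",np.round(-E[:3,:3].T@E[:3,3]),np.round(E[2,:3],2),current_ee_pos())
  cv2.imwrite("pics/w1.png",im[...,::-1])
for n in("handle_1","sensor_1_body","pocket_1"):
    for d in mark_of("wrist",n)[:2]: print(n,np.round(d["centre"]),round(d["p"],2))
E
```

```text
-35 False [-0.6  0.1 -0.2]
-20 False [ 0.2  0.7 -1.5]
-5 False [-1.2 -0.9  3.7]
10 True [-8.2 -1.9 19.1]
60.2
cam [353. 353. 442.] [-0.3   0.04  0.95] [429.28925212 341.84534591 298.94418155]
handle_1 [437. 109.  52.] 0.56
pocket_1 [505. 333.  24.] 0.57
```

View pics/w1.png

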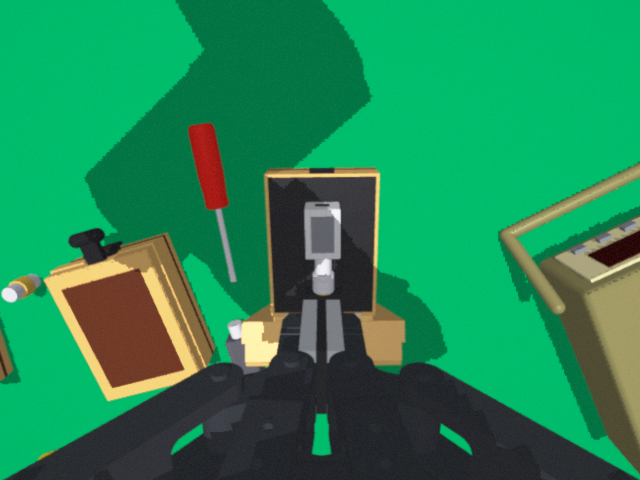

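Case 1 is open: the body (322,230) sits at the front and the neck (322,280) points back, so this sensor lies the wrong way round. I'll check the lid angle from the side and top.

Run:
```python
from h import *
move_straight(P(CASES[0],[-130,0,330]),velocity=250)
im=snapshot("side")
for d in mark_of("side","handle_1")[:5]: print("h",np.round(d["centre"]),round(d["p"],2))
for d in mark_of("side","sensor_1_body")[:2]: print("s",np.round(d["centre"]),round(d["p"],2))
a=cv2.resize(im[60:260,120:360],(720,600))
cv2.imwrite("pics/o2.png",a[...,::-1])
snapshot("wrist")
for n in("handle_1","sensor_1_body","pocket_1"):
    for d in mark_of("wrist",n)[:2]: print(n,np.round(d["centre"]),round(d["p"],2))
```

```text
h [ 426. -105.   50.] 0.75
h [441. 111.  55.] 0.68
h [ 399. -350.   79.] 0.59
h [507. 330. 209.] 0.56
s [462. 339.  44.] 0.44
handle_1 [510. 329. 210.] 0.98
handle_1 [438. 114.  55.] 0.59
```

View pics/o2.png

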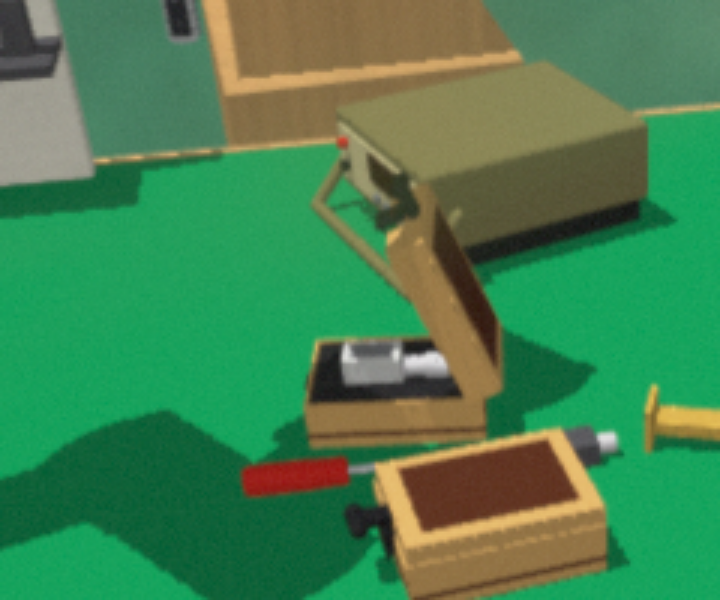

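```bash
sed -i 's/,185\]/,199]/g' push.py; python3 push.py 1 -3 -40
python3 - <<'E'
from h import *
snapshot("side")
for d in mark_of("side","handle_1")[:5]: print("h",np.round(d["centre"]),round(d["p"],2))
E
```

```text
-25 False [1.  0.4 0.3]
-10 False [ 0.5 -1.   0.8]
5 False [ 0.9 -1.1  0.5]
20 False [ 1.2 -0.1  0.3]
35 False [ 0.9  0.2 -0.1]
50 False [ 0.9 -3.1 11.7]
65 False [-0.1 -3.5 19.4]
80 False [ 2.4 -2.1 19.4]
95 False [ 3.2  0.1 12.9]
104 False [ 2.6 -0.3  8.5]
67.525
h [ 423. -105.   48.] 0.91
h [440. 110.  53.] 0.75
h [ 400. -356.   73.] 0.75
h [613. 321. 208.] 0.66
```

```bash
cat > look.py <<'E'
from h import *
import sys
i=int(sys.argv[1]); c=CASES[i-1]; y=float(sys.argv[2]); nm=sys.argv[3]
p=P(c,[-75,y,250]); f=best_flip(p,c); move_pose(p,tool(c,0,f)); pause(.3)
cal=calibration("wrist"); im=snapshot("wrist")
def proj(q):
    E=np.array(cal["extrinsics"]); v=(E[:3,:3]@np.atleast_2d(q).T).T+E[:3,3]
    K=np.array([[cal["fx"],0,cal["cx"]],[0,cal["fy"],cal["cy"]],[0,0,1.]])
    return cv2.projectPoints(np.c_[v[:,0],-v[:,1],-v[:,2]],np.zeros(3),np.zeros(3),K,np.array(cal["dist_coeffs"],float))[0][:,0]
d=im.copy()
for z,x0,x1,w,col in((42,-75,75,55,(255,0,255)),(40,-48,51,19,(0,255,0))):
    q=np.array([P(c,[a,b,z]) for a,b in((x0,-w),(x1,-w),(x1,w),(x0,w))]); cv2.polylines(d,[proj(q).astype(int)],True,col,1)
g=im.astype(int); br=((g.min(2)>95)&(g.max(2)-g.min(2)<30)).astype(np.uint8)
n,lab,st,cen=cv2.connectedComponentsWithStats(br)
for k in range(1,n):
    if st[k,4]>150:
        w=to_z(cal,cen[k][None],50)[0]-P(c,[0,0,0]); w=frame(c)[1].T@w
        print("blob",st[k],np.round(w,1))
print("fx",cal["fx"])
cx,cy=proj(P(c,[0,0,40]))[0].astype(int); x0=min(max(cx-130,0),380); y0=min(max(cy-140,0),285)
cv2.imwrite(f"pics/{nm}.png",cv2.resize(d[y0:y0+195,x0:x0+260],(800,600),interpolation=cv2.INTER_CUBIC)[...,::-1]); print("crop",x0,y0,"scale",800/260,current_time_s())
for n in("sensor_1_body","pocket_1"):
    for e in mark_of("wrist",n)[:2]: print(n,np.round(frame(c)[1].T@(np.array(e["centre"])-P(c,[0,0,0])),1),round(e["p"],2))
np.save("/tmp/cal.npy",cal,allow_pickle=True)
E
python3 look.py 1 -3 s1
```

```text
blob [ 299  228   46  135 4383] [ 3.5 -1.8 50. ]
blob [203 235  24  79 480] [-10.5 -95.7  50. ]
blob [596 275  21  13 151] [ -3.  254.1  50. ]
fx 419.89469215315745
crop 193 140 scale 3.076923076923077 68.3
sensor_1_body [  80.3 -203.9    1.8] 0.61
pocket_1 [17.8 -3.2 24.5] 0.8
pocket_1 [  78.5 -202.4    0.9] 0.28
```

View pics/s1.png

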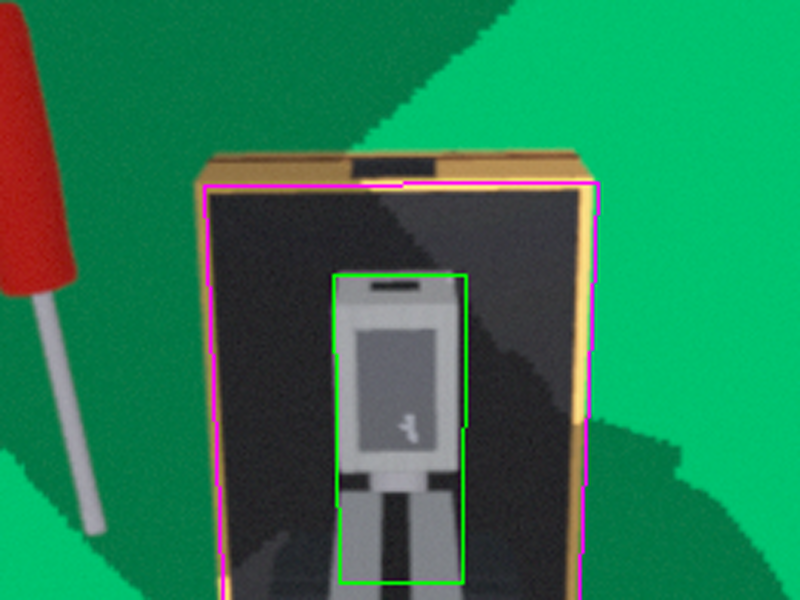

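The view shows the outline matching to about 1 mm (case ~1 mm towards −y). The body's top face runs from crop (398,303) to (398,470) and is centred in the pocket. I'll grasp it, lift, turn it and lay it back.

```bash
cat > turn.py <<'E'
from h import *
import sys
i=int(sys.argv[1]); c=CASES[i-1]; y=float(sys.argv[2]); x0,y0=map(float,sys.argv[3:5]); a,b=map(float,sys.argv[5:7])
cal=np.load("/tmp/cal.npy",allow_pickle=True).item(); s=260/800
w=to_z(cal,[[x0+398*s,y0+a*s],[x0+398*s,y0+b*s]],61); q=[frame(c)[1].T@(v-P(c,[0,0,0])) for v in w]
print("front/back x",np.round(q,1)); bx=(q[0][0]+q[1][0])/2
p=P(c,[bx,y,39]); f=best_flip(p,c); up=np.array([0,0,120])
f2=-f; tgt=P(c,[23.5,y,0])
print("ik",bx,[inverse_kinematics(P(c,[-20,y,160]),tool(c,0,g)) is not None for g in(f,f2)])
move_gripper(0.65,40); move_pose(p+up,tool(c,0,f)); print("down hit",move_straight(p,velocity=80,guard=12),np.round(current_ee_pos()[2],1))
move_gripper(0.0,60); print("grip",current_opening(),current_grip_force())
move_straight(p+up,velocity=100); pause(.2); print("lift",current_opening(),current_grip_force(),current_time_s())
E
python3 turn.py 1 -1.5 193 140 303 470
```

```text
front/back x [[-46.6  -1.   61. ]
 [  2.8  -1.   61. ]]
ik -21.850368866787505 [True, True]
down hit False 39.4
grip 0.3830641948180944 60.235589146614075
lift 0.38013786596157556 59.62063193321228 72.9917
```

```bash
cat > place.py <<'E'
from h import *
import sys
i=int(sys.argv[1]); c=CASES[i-1]; y=float(sys.argv[2]); R=frame(c)[1]
tx=R[:,1]@current_tool_rot()[:,1]; f=1 if tx>0 else -1   # the opposite of the present flip
move_straight(P(c,[-22,y,159]),velocity=150)
move_pose(P(c,[-22,y,159]),tool(c,0,f)); pause(.2); print("turned",current_opening(),np.round(current_joint_pos()))
T=lambda z:P(c,[23.5,y,z])
move_straight(T(159),velocity=150); move_straight(T(70),velocity=120); pause(.2); w0=current_wrist_force()
for z in(58,52,47,43,40,37,35.5):
    hit=move_straight(T(z),velocity=30,guard=12); w=R.T@(current_wrist_force()-w0)
    print(z,hit,np.round(current_ee_pos()[2],1),np.round(w,1),flush=True)
    if hit: break
print("grip",current_opening(),current_grip_force(),current_time_s())
E
python3 place.py 1 -1.5
```

```text
turned 0.385176367329739 [ 30.  29.  89.  -0.  62. 128.]
58 False 57.8 [-0.1  0.3  1. ]
52 True 52.0 [-1.9 -0.7 13.8]
grip 0.38886436878614605 61.327067613601685 78.575
```

```bash
cat > seek.py <<'E'
from h import *
import sys
i=int(sys.argv[1]); c=CASES[i-1]; y=float(sys.argv[2]); R=frame(c)[1]; z0=float(sys.argv[3])
for dx,dy in((0,0),(-1.5,-1.2),(-1.5,1.2),(1.5,-1.2),(1.5,1.2),(0,2.4),(0,-2.4),(-3,0),(2.5,2.4),(2.5,-2.4),(-3,2.4),(-3,-2.4)):
    T=lambda z:P(c,[23.5+dx,y+dy,z])
    move_straight(T(z0+2),velocity=40); hit=move_straight(T(z0-4),velocity=30,guard=9)
    print(dx,dy,hit,np.round(current_ee_pos()[2],1),np.round(R.T@current_wrist_force(),1),flush=True)
    if not hit:
        for z in np.arange(z0-6,36,-2.):
            hit=move_straight(T(z),velocity=30,guard=12); print(z,hit,np.round(current_ee_pos()[2],1))
            if hit: break
        break
print("grip",current_opening(),current_grip_force(),current_time_s())
E
python3 seek.py 1 -1.5 52
```

```text
0 0 True 51.0 [-3.   0.1  9. ]
-1.5 -1.2 False 47.6 [-0.7 -0.2 -2.8]
46.0 False 45.9
44.0 False 43.9
42.0 False 41.9
40.0 False 39.9
38.0 False 39.3
grip 0.38772753060900045 73.90425392542966 80.8833
```

Run:
```python
from h import *
c=CASES[0]; R=frame(c)[1]; y=-2.7
print(np.round(R.T@current_wrist_force(),1),np.round(R.T@(current_ee_pos()-P(c,[0,0,0])),1))
T=lambda x,z:P(c,[x,y,z])
move_straight(T(22,41),velocity=30); w0=current_wrist_force()
h=move_straight(T(26,41),velocity=20,guard=10); print("x",h,np.round(R.T@(current_ee_pos()-P(c,[0,0,0])),1),np.round(R.T@(current_wrist_force()-w0),1))
x=(R.T@(current_ee_pos()-P(c,[0,0,0])))[0]-(1 if h else 0)
for z in(39.5,38,36.5,35,34):
    h=move_straight(T(x,z),velocity=20,guard=12); print(z,h,np.round(R.T@(current_ee_pos()-P(c,[0,0,0])),1),np.round(R.T@(current_wrist_force()-w0),1))
    if h: break
```

```text
[-4.7 -3.5 22.2] [22.1 -2.6 39.3]
x True [22.7 -3.2 40.2] [0.4 0.1 0.3]
39.5 False [22.  -2.7 39.5] [ 1.7 -0.6  3.4]
38 False [22.1 -2.6 39.3] [-3.2 -5.  27.6]
36.5 False [22.1 -2.6 39.1] [ -8.5 -10.   51.8]
35 False [22.2 -2.5 39. ] [-14.1 -14.2  75.6]
34 False [22.2 -2.5 38.9] [-18.8 -16.7  93.2]
```

Run:
```python
from h import *
c=CASES[0]; R=frame(c)[1]; y=-2.7
T=lambda x,z:P(c,[x,y,z])
L=lambda:np.round(R.T@(current_ee_pos()-P(c,[0,0,0])),1)
move_straight(T(22,43),velocity=30); pause(.3); w0=current_wrist_force(); F=lambda:np.round(R.T@(current_wrist_force()-w0),1)
print("op",current_opening())
for x in(23,24,25,26):
    move_straight(T(x,43),velocity=15); pause(.1); f=F(); print("x",L(),f)
    if abs(f[0])>6: x-=1; move_straight(T(x,43),velocity=15); break
for z in(41,40,39,38,37,36,35):
    move_straight(T(x,z),velocity=15); pause(.1); f=F(); print(z,L(),f)
    if f[2]>10: break
```

```text
op 0.3881528685978392
x [22.8 -2.8 42.9] [-1.6  1.  -0.8]
x [22.9 -2.8 42.9] [-7.6  1.6  3.3]
41 [22.8 -2.8 40.9] [-3.7  0.3 -0.9]
40 [22.9 -2.8 40. ] [-4.4 -0.8  1.6]
39 [22.9 -2.8 39.4] [-6.8 -1.5  8.9]
38 [22.9 -2.7 39.3] [-10.2  -4.5  25.3]
```

```bash
sed -i 's/p=P(c,\[-75,y,250\])/p=P(c,[-75,y,250]) if len(sys.argv)<5 else P(c,[-95,y,240])/' look.py
python3 - <<'E'
from h import *
c=CASES[0]; R=frame(c)[1]; y=-2.7
T=lambda x,z:P(c,[x,y,z])
move_straight(T(21.5,40.5),velocity=20); pause(.2)
move_gripper(0.6,20); pause(.3); move_straight(T(21.5,110),velocity=150); move_gripper(0.0)
move_straight(T(21.5,75),velocity=150); pause(.2); w0=current_wrist_force()
h=move_straight(T(21.5,50),velocity=20,guard=6); print(h,current_ee_pos()[2],np.round(current_wrist_force()-w0,1))
move_straight(T(21.5,160),velocity=200); move_gripper(.6)
E
python3 look.py 1 -1.5 s1b x
```

```text
True 56.0255177071284 [-2.1  0.1 10. ]
blob [202 260  19  58 352] [-22.2 -96.6  50. ]
blob [ 300  262   40  102 3272] [ 6.7 -2.5 50. ]
blob [598 302  21  14 171] [ -2.7 253.7  50. ]
blob [207 304  37  66 965] [ 23.5 -87.7  50. ]
blob [ 398  304   39   66 1005] [23.5 85.3 50. ]
blob [280 375  84   7 466] [68.6 -0.7 50. ]
blob [235 405  16  47 441] [128.3 -77.7  50. ]
fx 419.89469215315745
crop 192 166 scale 3.076923076923077 93.6917
```

View pics/s1b.png

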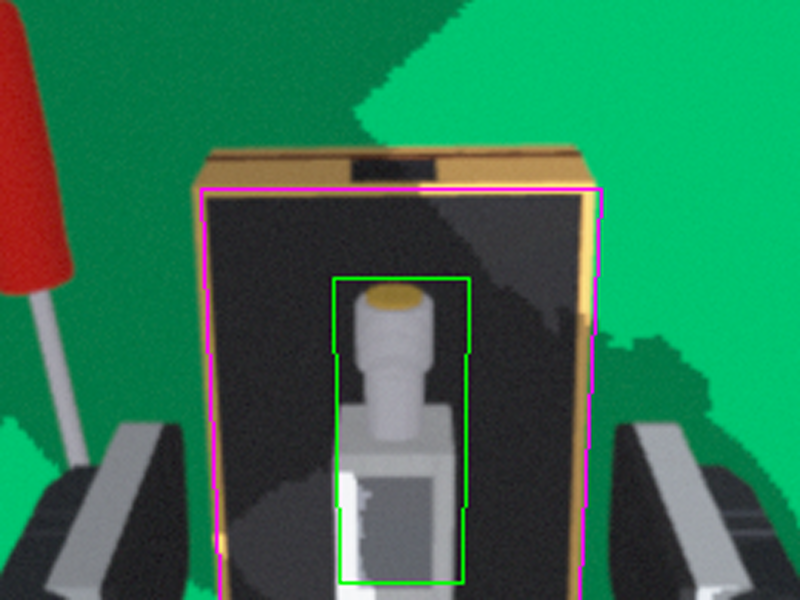

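Case 1's sensor is fully home: its top was felt at z 56.0 and the neck (395,330) points to the front. Next I'll close the lid and press it.

```bash
cat > shut.py <<'E'
from h import *
import sys
i=int(sys.argv[1]); c=CASES[i-1]; y=float(sys.argv[2]); R=frame(c)[1]
def C(d,gap=0):
    a=np.radians(d); co,s=np.cos(a),np.sin(a)
    return P(c,[75-145*co+19*s+(11+gap)*s,y,42+145*s+19*co+gap*co])
p=current_ee_pos(); move_straight([p[0],p[1],300],velocity=250); move_gripper(0.0)
a=C(102,20); u=a.copy(); u[2]=300; f=best_flip(u,c)
move_pose(u,tool(c,0,f)); move_straight(a,velocity=200); pause(.1); w0=current_wrist_force()
for d in list(range(102,5,-8))+[5]:
    move_straight(C(d),velocity=110); w=R.T@(current_wrist_force()-w0); print(d,np.round(w,1),flush=True)
    if abs(w).max()>25: break
else:
    z=C(3)[2]
    while z>56:
        move_straight(np.r_[C(0)[:2],z],velocity=25); pause(.1); w=R.T@(current_wrist_force()-w0)
        print(round(z,1),np.round(current_ee_pos()[2],1),np.round(w,1),flush=True)
        if w[2]>17: break
        z-=1
    move_straight(C(0)+[0,0,60],velocity=200)
print(current_time_s())
E
python3 shut.py 1 -1.5
```

```text
102 [1.2 0.1 0.5]
94 [ 1.3  0.6 -1.1]
86 [ 0.4 -0.7  0.1]
78 [ 1.7 -0.6  0. ]
70 [1.4 0.1 0. ]
62 [1.  0.3 0.2]
54 [0.3 0.3 0.6]
46 [ 1.8 -0.   0.1]
38 [ 1.4  0.6 -0.8]
30 [1.1 0.2 0.1]
22 [ 1.7  0.4 -0.2]
14 [0.8 0.4 0.2]
6 [ 1.2  0.3 -0.2]
5 [ 0.3 -0.8 -0.2]
68.6 68.7 [ 2.1 -1.2  1.2]
67.6 67.4 [ 0.9 -0.1 -0.8]
66.6 66.5 [ 1.   0.4 -0. ]
65.6 65.6 [ 1.3 -0.2 -0.7]
64.6 64.6 [ 0.1 -0.6 -0.5]
63.6 63.6 [ 0.2 -0.3  0.6]
62.6 62.5 [ 0.7 -0.4 -1.1]
61.6 61.5 [0.7 0.7 0.3]
60.6 60.9 [ 0.2 -2.5  8.8]
59.6 60.7 [-3.8 -3.5 26.2]
105.3333
```

```bash
sed -i 's/(1,2,3,4,5,6)/(1,2,2.5,3)/' tug2.py; sed -i 's/g=arc(c,0,12); R/g=arc(c,0,12)+P(c,[0,-3 if i==1 else 0,0])-P(c,[0,0,0]); R/' tug2.py; python3 tug2.py 1
```

```text
1 off [-0.1 -0.4  0. ] F [-1.8 -3.2 16.1]
1 True 1.6 [ 4.7 -4.   1.7]
108.8833
```

```bash
sed -i 's/g=arc(c,0,12)+P(c,\[0,-3 if i==1 else 0,0\])-P(c,\[0,0,0\]); R/g=arc(c,0,12); R/; s/off=np.zeros(3)/off=R[:,1]*(-3. if i==1 else 0)/; s/move_straight(g,velocity=150)/move_straight(g+R[:,1]*(-3. if i==1 else 0),velocity=150)/' tug2.py; python3 tug2.py 1
```

```text
1 off [-0.5 -3.5 -0. ] F [-1.2 -1.5 10. ]
1 False 2.2 [ 2.   1.3 -0.8]
2 False 5.2 [ 3.4  3.5 -0.9]
2.5 False 6.1 [  6.1   5.8 -15.4]
113.9583
```

Case 1's lid now holds the tug at 6 mm, so its catch has snapped. Next is case 4.

```bash
python3 - <<'E'
s=open('opn.py').read()
s=s.replace("off=off+R@np.array([np.clip(w[0]/15,-3,3),np.clip(w[1]/15,-1,1),0])",
"a=np.radians(d); u=np.array([-np.cos(a),0,np.sin(a)]); off=off+R@(u*np.clip(w@u/8,-3,3)+[0,np.clip(w[1]/15,-1,1),0])")
s=s.replace(",7))+[102]",",6))+[102]").replace("velocity=90","velocity=110").replace("0.0,60","0.0,90")
open('opn.py','w').write(s)
E
python3 opn.py 4 0.5 6
```

```text
open 0.3629123874857791
12 [ 8.9  7.4 -3.8] 0.36
18 [ 4.5  3.5 -3.7] 0.36
24 [ 3.1 -1.3 -2.9] 0.36
30 [-3.6 -2.9  0.2] 0.36
36 [-35.   -4.3  29.5] 0.36
42 [-4.4 -1.1  2.7] 0.36
48 [ 1.9 -2.4 -2. ] 0.34
54 [ 17.6  -4.3 -21.9] 0.32
60 [-6.9  0.6 15.6] 0.33
66 [  4.9  -6.9 -10.7] 0.33
72 [ 1.5  2.2 -1.1] 0.01
123.675 [-39.  27.  73.   0.  80.  48.]
```

Past 66°, so I'll push the rest of the way and then look.

```bash
sed -i 's/velocity=60,guard=20/velocity=80,guard=25/' push.py; python3 push.py 4 0 -30; python3 look.py 4 0 s4
python3 - <<'E'
from h import *
snapshot("top")
for d in mark_of("top","handle_1")[:5]: print("h",np.round(d["centre"]),round(d["p"],2))
E
```

```text
-15 False [-1.5  1.1 -0.6]
0 False [-0.4  0.2 -0.9]
15 False [-0.7  0.   0. ]
30 False [-0.5  0.4  0.1]
45 False [-0.8  2.7  7.4]
60 False [-0.6  3.6 17.2]
75 False [-0.1  2.7 20.5]
90 False [ 1.9  0.9 15.1]
104 False [1.2 0.9 6.8]
129.2083
blob [  483     0   157   154 12919] [  34.1 -198.8   50. ]
blob [268   8 108   9 771] [70.9 -0.4 50. ]
blob [ 297   54   45  123 3842] [-7.9  0.7 50. ]
blob [164 187  22  21 364] [-67.6 121.9  50. ]
blob [300 300  16  62 764] [-190.1   11.2   50. ]
blob [327 300  17  62 764] [-190.  -12.   50.]
blob [   0  421   74   59 2392] [-327.5  304.3   50. ]
fx 419.89469215315745
crop 190 0 scale 3.076923076923077 129.8833
sensor_1_body [20.4  1.8 19.1] 0.17
pocket_1 [20.5 -0.7 20.6] 0.95
h [438. 106.  54.] 0.86
h [389. 351.  52.] 0.84
h [ 623. -346.  214.] 0.71
h [ 424. -106.   51.] 0.56
```

View pics/s4.png

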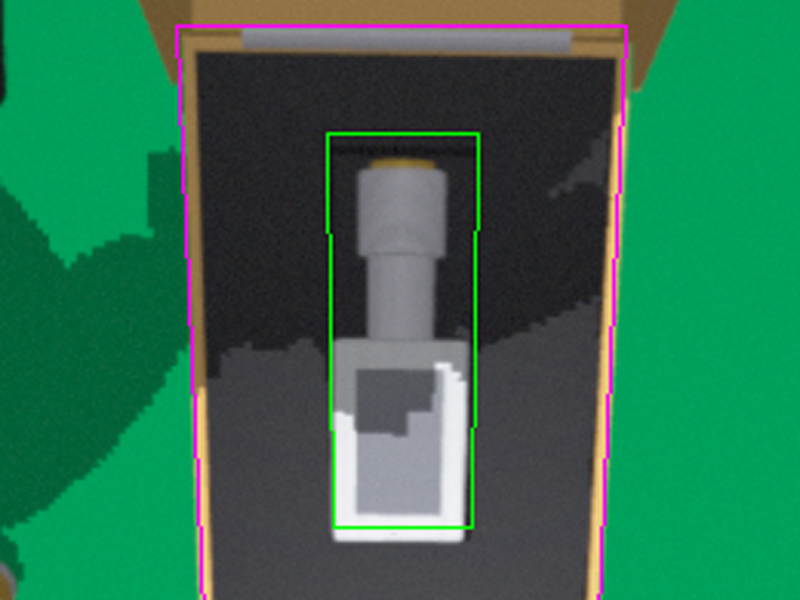

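Case 4's sensor also lies the wrong way round: body at the front (crop rows 340–541), neck (402,210) towards the back. I'll grip it higher this time.

```bash
sed -i 's/,y,39\])/,y,45.5])/' turn.py; python3 turn.py 4 0.3 190 0 541 340 && sed -i 's/23\.5,y,z/21.8,y,z/; s/(58,52,47,43,40,37,35.5)/(62,56,53)/' place.py && python3 place.py 4 0.3
```

```text
front/back x [[-48.1   1.   61. ]
 [  1.5   1.   61. ]]
ik -23.312208165700497 [True, True]
down hit False 45.9
grip 0.38026787824536107 60.142226815223694
lift 0.3826888089145617 59.62705671787262 134.6583
turned 0.37856615011900296 [ -42.   30.   87.   -0.   63. -136.]
62 False 61.7 [ 0.5 -0.9 -0.6]
56 False 55.8 [ 0.4 -0.3 -0.8]
53 False 52.8 [ 0.5 -0.1 -0.5]
grip 0.3806453713750701 59.63844180107117 140.4167
```

Run:
```python
from h import *
c=CASES[3]; R=frame(c)[1]; y=0.3; x=21.8
T=lambda x,z:P(c,[x,y,z])
w0=current_wrist_force()
for z in(50,47,45,44,43,42,41.3):
    move_straight(T(x,z),velocity=25); pause(.08); f=R.T@(current_wrist_force()-w0); print(z,round(current_ee_pos()[2],1),np.round(f,1),flush=True)
    if f[2]>7: break
```

```text
50 50.0 [ 0.3 -0.7 -0.2]
47 47.0 [-0.2 -0.2  0.6]
45 45.0 [ 0.  -0.9 -0. ]
44 44.0 [ 0.1 -0.9 -0.3]
43 43.0 [-0.4 -0.3  0.6]
42 42.0 [-0.  -0.7  0.4]
41.3 41.3 [-0.4 -0.1 -0.4]
```

Nearly home. Release, feel the top, then check from above.

```bash
python3 - <<'E'
from h import *
c=CASES[3]; y=0.3
T=lambda x,z:P(c,[x,y,z])
move_gripper(0.6,20); pause(.2); move_straight(T(21.5,110),velocity=200); move_gripper(0.0)
move_straight(T(21.5,70),velocity=200); pause(.2); w0=current_wrist_force()
h=move_straight(T(21.5,52),velocity=20,guard=6); print(h,current_ee_pos()[2],np.round(current_wrist_force()-w0,1))
move_straight(T(21.5,160),velocity=200)
E
python3 look.py 4 0.3 s4b
```

```text
True 56.0470174511037 [-2.7  1.4 10.9]
blob [  484     0   156   151 12587] [  33.7 -197.5   50. ]
blob [269   6 109   9 769] [70.9 -0.9 50. ]
blob [ 299   44   46  122 3016] [ 5.8  0.4 50. ]
blob [164 186  23  22 365] [-67.7 121.9  50. ]
blob [300 300  16  62 771] [-190.5   12.2   50. ]
blob [327 300  17  62 770] [-190.5  -11.    50. ]
blob [   0  421   70   59 2362] [-328.1  306.    50. ]
fx 419.89469215315745
crop 191 0 scale 3.076923076923077 149.2583
```

View pics/s4b.png

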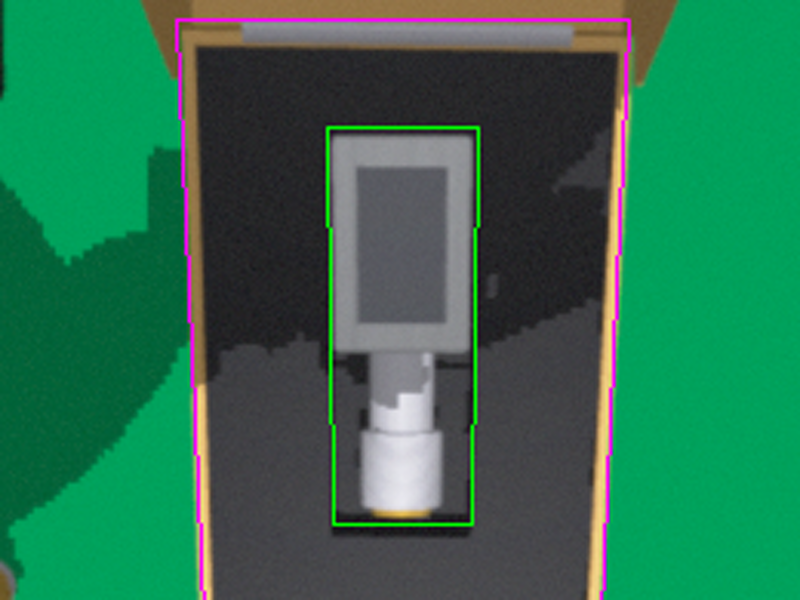

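The sensor is home (top at 56.0) with its neck (400,470) to the front. Now I'll shut the lid and check it with a tug.

```bash
sed -i 's/z-=1$/z-=.5 if z<62.2 else 1/; s/w\[2\]>17/w[2]>13/' shut.py; python3 shut.py 4 0.3 | tail -6; python3 tug2.py 4
```

```text
62.6 62.5 [-0.2 -0.4 -1.3]
61.6 61.6 [ 0.9  0.8 -0.6]
61.1 61.1 [ 1.   0.8 -1.4]
60.6 60.9 [0.2 1.5 8.1]
60.1 60.8 [-2.   3.6 15.4]
160.8167
4 off [-0.1  1.5  0. ] F [-2.9  1.8 18. ]
1 False 1.9 [ 0.1 -1.5  0.8]
2 False 4.9 [ 1.3 -4.   0.5]
2.5 False 6.0 [ 2.9 -6.1 -8.9]
3 False 6.8 [  4.5  -8.8 -27.9]
166.0833
```

Run:
```python
from h import *
p=current_ee_pos(); move_straight(p+[0,0,120],velocity=200)
a=snapshot("side"); cv2.imwrite("pics/end.png",a[...,::-1])
```

```text
(no output)
```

View pics/end.png

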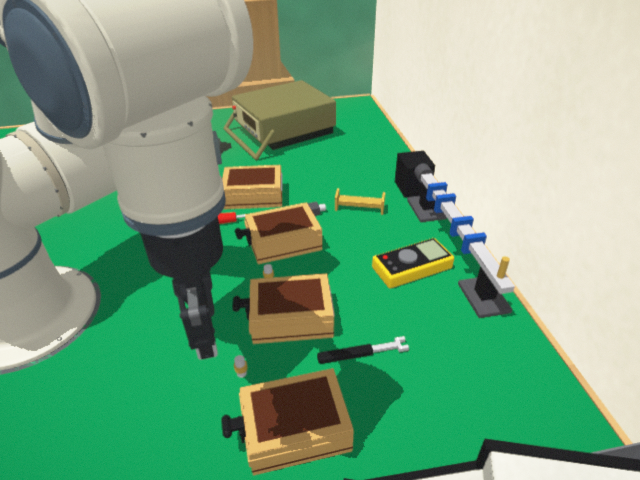

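All four lids are shut and the other things on the bench are where they were.

```bash
python3 -c "
from station import *
print(finish_job())"
```

```text
the job is handed in; nothing more can be done
None
```

Job handed in at about 167 s: cases 1 and 4 were uncaught; I turned both sensors neck to the front and fully home, shut both lids, and both held a repeat tug; the force briefly ran over at two points, about 93 N while seating sensor 1 (limit 120 N) and 26 N pressing lid 1 (5 to 15 N asked); cases 2 and 3 were caught and only tugged.

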